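# Grade the lock cylinders by length on the stock rail

### The arm

A 6-joint arm with a two-finger parallel gripper is mounted at the origin on a cart in front of the work surface, level with it; the furniture and walls round the work are solid. World frame = base frame: x ahead of the robot, y to its left, z up, the work surface at z = 0. Lengths are in m, angles in rad, forces in N, time in s.
With the tool pointing down it reaches from about 0.3 to 0.775 m from the base axis. Payload 14.6 kg.
Tool frame: the origin (TCP) lies on the mounting face of the last link; the fingertips stand 199 mm ahead of it and the grasp point (between the pads) lies 180 mm ahead of it; z points along the fingers, y is the line along which they close (so a half turn about z gives the same grasp; the last joint's range is limited). The gripper opens to 94 mm and grips with 3 to 60 N. Pads are 16 mm wide; open, the fingers measure 119 mm over their backs; the gripper's body (75 mm by 177 mm) begins 78 mm behind the grasp point.
Start: joints at [-1.323, 0.3, 1.521, -0, 1.321, -0.067], TCP at [0.17, -0.523, 0.405] pointing down, gripper open.
Joint ranges: [-3.03, 3.03], [-0.79, 2.21], [0.23, 2.52], [-1.04, 4.18], [0, 3.07], [-2.55, 2.55]. Speed limits (rad/s): [2.22, 2.22, 2.57, 3.14, 3.14, 3.14].

### API

Orientations are given as [roll, pitch, yaw] about the fixed x, y, z axes, in that order (R = Rz(yaw) Ry(pitch) Rx(roll)).
In Python, from station import telemetry, cams, workorder, finder gives the robot as it stands.
- The arm moves only by the tool jog_arm, never from a script. Its argument "rows" is a list of rows, each an object with "gripper": the finger opening in m, from 0 to 0.094; "slide": the shift along the tool's x, y, z in m, a list of three; "spin": the turn about the tool's z in rad. In form: [{"gripper": gripper, "slide": [tx, ty, tz], "spin": spin}, ...]. A call has 1 to 8 rows; each row is the pose to reach, as a shift and turn from the pose commanded when the call began, along the tool's axes at that moment; what a row does not reach only later rows make up. A row lasts 1/10 s, in which the tool goes at most 50 mm and 8.59 degrees, less where a joint would pass 70% of its speed; a pose out of reach is approached as far as the arm can. A call with a gripper value outside its range is refused whole. The fingers move at their own pace and stop on an object; "squeeze" is the grip in N (left out, the last holds). Time passes only in rows, so rows that repeat a pose let the fingers close. It gives the time, the measured TCP pose, the force, the opening and the grip force at its end, in the units of the state.
- telemetry.get_obs(): the state, without advancing time (a new reading comes with each control period).
- cams.camera(name): name is "side" or "top" or "wrist"; returns (picture, depth): 480x640x3 uint8, red, green, blue; 480x640 float32, m along the optical axis (not along the pixel's ray), 0 where there is no reading.
- cams.camera_info(name): a dict with "camera_matrix" (3x3 intrinsics, pixels), "R" (3x3) and "t" (3): a world point X has camera coordinates R X + t; the wrist camera has in their place "tool_from_camera" (4x4, takes a point from camera to tool coordinates, whose origin is the TCP and whose axes are the flange's). Camera axes: x right, y down, z forward; pixel columns grow to the right and rows downward; lengths in m; the calibration is good to about 2 mm. A picture is of the moment at which its call begins: read the wrist's pose just before it. camera_info takes no time and is no camera call.
- workorder.hand_in(): hands the job in; it is judged then, once.
Trained networks look in the newest picture that a camera, given by its name, has taken for a name from the list of things; names that differ only in an ending like _2 or _b are one class to them, and where a whole thing is asked for, a point or a joint stands for the part that bears it (a point fixed in the world has none). Each returns a list of dicts, best first, with "confidence" (0 to 1); they miss things now and then, are a little off and sometimes report something else, mostly with a low value. They report only what shows in the picture. A call takes as long as a camera call. They do not tell look-alikes from the thing itself.
- finder.find_in(target, camera): "point" ([x, y, z] in m, in world coordinates, good to about 4 mm: the middle of the surface that is visible of it).
- finder.masks_of(target, camera): "region" (480x640 bool, what is visible of it).
The state is a dict: "time_s": time; "qpos": joint angles; "joint_vel": joint speeds; "tau": joint torques, N m; "ee_pos": TCP position; "eef_rot": TCP orientation; "force": force on the tool from outside, world axes, zero at the start; "moment": the same for the moment, N m; "grip_width": finger opening in m; "grip_force": force on a finger pad.
Only numpy, scipy, OpenCV 4.12 (cv2) and the standard library are available. Lean on these libraries where they do the work, as an engineer would, in place of code of your own. Each camera call takes 0.05 s, during which the arm holds its last target. There are 200 camera calls.

### The job

The tallest of the five round screw-in steel lock cylinders already stands in the cup at one end of the stock rail; leave it there. Stand the other four, heads up, in the empty cups, one to a cup, so that the row steps down in height from the tallest at that end to the shortest at the other.

Things in the scene. Friction and masses are not known exactly. Their poses are not given: they have to be found in the camera images.
- cylinder_70: round screw-in lock cylinder standing upright, bare steel, threaded body 29 mm in diameter under a smooth head 33 mm in diameter and 8 mm high with a brass plug and keyway on top; the tallest, 70 mm high with the head, 0.35 kg; it already stands in the cup at one end of the rail; origin: centre of its flat underside, z up along its axis (yaw does not matter)
- cylinder_60: round screw-in lock cylinder standing upright, bare steel, threaded body 29 mm in diameter under a smooth head 33 mm in diameter and 8 mm high with a brass plug and keyway on top; second tallest, 60 mm high with the head, about 0.30 kg; loose on the desk; origin: centre of its flat underside, z up along its axis (yaw does not matter)
- cylinder_51: round screw-in lock cylinder standing upright, bare steel, threaded body 29 mm in diameter under a smooth head 33 mm in diameter and 8 mm high with a brass plug and keyway on top; middle, 51 mm high with the head, about 0.26 kg; loose on the desk; origin: centre of its flat underside, z up along its axis (yaw does not matter)
- cylinder_41: round screw-in lock cylinder standing upright, bare steel, threaded body 29 mm in diameter under a smooth head 33 mm in diameter and 8 mm high with a brass plug and keyway on top; second shortest, 41 mm high with the head, about 0.20 kg; loose on the desk; origin: centre of its flat underside, z up along its axis (yaw does not matter)
- cylinder_32: round screw-in lock cylinder standing upright, bare steel, threaded body 29 mm in diameter under a smooth head 33 mm in diameter and 8 mm high with a brass plug and keyway on top; shortest, 32 mm high with the head, about 0.16 kg; loose on the desk; origin: centre of its flat underside, z up along its axis (yaw does not matter)
- cup_end: round black cup on the fixed stock rail (aluminium bar 320 x 44 x 14 mm); five alike in a straight row, 55 to 69 mm apart; rim 53 mm across, 12 mm high, floor 3 mm thick, well 9 mm deep, 37 mm wide at the floor, flaring to 45 mm; origin: centre of its underside (14 mm above the desk), x across the rail, y along it. It holds the tallest cylinder, at either end of the row.
- cup_1: round black cup on the fixed stock rail (aluminium bar 320 x 44 x 14 mm); five alike in a straight row, 55 to 69 mm apart; rim 53 mm across, 12 mm high, floor 3 mm thick, well 9 mm deep, 37 mm wide at the floor, flaring to 45 mm; origin: centre of its underside (14 mm above the desk), x across the rail, y along it. Empty; an inner cup, not always the same place in the row.
- cup_2: round black cup on the fixed stock rail (aluminium bar 320 x 44 x 14 mm); five alike in a straight row, 55 to 69 mm apart; rim 53 mm across, 12 mm high, floor 3 mm thick, well 9 mm deep, 37 mm wide at the floor, flaring to 45 mm; origin: centre of its underside (14 mm above the desk), x across the rail, y along it. Empty; an inner cup, not always the same place in the row.
- cup_3: round black cup on the fixed stock rail (aluminium bar 320 x 44 x 14 mm); five alike in a straight row, 55 to 69 mm apart; rim 53 mm across, 12 mm high, floor 3 mm thick, well 9 mm deep, 37 mm wide at the floor, flaring to 45 mm; origin: centre of its underside (14 mm above the desk), x across the rail, y along it. Empty; an inner cup, not always the same place in the row.
- cup_far: round black cup on the fixed stock rail (aluminium bar 320 x 44 x 14 mm); five alike in a straight row, 55 to 69 mm apart; rim 53 mm across, 12 mm high, floor 3 mm thick, well 9 mm deep, 37 mm wide at the floor, flaring to 45 mm; origin: centre of its underside (14 mm above the desk), x across the rail, y along it. Empty; at the other end of the row from the tallest cylinder.
Not all that is in view belongs to the job. What is shaped like the cylinder_32 but brown or orange is not meant.

How it is judged:
At the end, for the whole second after the job is handed in: From the tallest, still in its end cup, the next cups hold the 60, 51, 41 and 32 mm cylinders in this order; each upright (0.1 rad) on its cup's floor (underside 1 to 6 mm above the cup's origin, within 6 mm of its centre), released and at rest (horizontal distance between cylinder_70 and cup_end below 0.006 m and z of cylinder_70 in the frame of cup_end between 0.001 and 0.006 m and angle between each of cylinder_70, cylinder_32's own z axis and vertical below 0.1 rad and linear speed of each of cylinder_70, cylinder_32 below 0.02 m/s and ((horizontal distance between cup_1 and cup_end between 0.031 and 0.093 m and (horizontal distance between cylinder_60 and cup_1 below 0.006 m and z of cylinder_60 in the frame of cup_1 between 0.001 and 0.006 m and angle between cylinder_60's own z axis and vertical below 0.1 rad and linear speed of cylinder_60 below 0.02 m/s)) or (horizontal distance between cup_2 and cup_end between 0.031 and 0.093 m and (horizontal distance between cylinder_60 and cup_2 below 0.006 m and z of cylinder_60 in the frame of cup_2 between 0.001 and 0.006 m and angle between cylinder_60's own z axis and vertical below 0.1 rad and linear speed of cylinder_60 below 0.02 m/s)) or (horizontal distance between cup_3 and cup_end between 0.031 and 0.093 m and (horizontal distance between cylinder_60 and cup_3 below 0.006 m and z of cylinder_60 in the frame of cup_3 between 0.001 and 0.006 m and angle between cylinder_60's own z axis and vertical below 0.1 rad and linear speed of cylinder_60 below 0.02 m/s))) and ((horizontal distance between cup_1 and cup_end between 0.093 and 0.155 m and (horizontal distance between cylinder_51 and cup_1 below 0.006 m and z of cylinder_51 in the frame of cup_1 between 0.001 and 0.006 m and angle between cylinder_51's own z axis and vertical below 0.1 rad and linear speed of cylinder_51 below 0.02 m/s)) or (horizontal distance between cup_2 and cup_end between 0.093 and 0.155 m and (horizontal distance between cylinder_51 and cup_2 below 0.006 m and z of cylinder_51 in the frame of cup_2 between 0.001 and 0.006 m and angle between cylinder_51's own z axis and vertical below 0.1 rad and linear speed of cylinder_51 below 0.02 m/s)) or (horizontal distance between cup_3 and cup_end between 0.093 and 0.155 m and (horizontal distance between cylinder_51 and cup_3 below 0.006 m and z of cylinder_51 in the frame of cup_3 between 0.001 and 0.006 m and angle between cylinder_51's own z axis and vertical below 0.1 rad and linear speed of cylinder_51 below 0.02 m/s))) and ((horizontal distance between cup_1 and cup_end between 0.155 and 0.217 m and (horizontal distance between cylinder_41 and cup_1 below 0.006 m and z of cylinder_41 in the frame of cup_1 between 0.001 and 0.006 m and angle between cylinder_41's own z axis and vertical below 0.1 rad and linear speed of cylinder_41 below 0.02 m/s)) or (horizontal distance between cup_2 and cup_end between 0.155 and 0.217 m and (horizontal distance between cylinder_41 and cup_2 below 0.006 m and z of cylinder_41 in the frame of cup_2 between 0.001 and 0.006 m and angle between cylinder_41's own z axis and vertical below 0.1 rad and linear speed of cylinder_41 below 0.02 m/s)) or (horizontal distance between cup_3 and cup_end between 0.155 and 0.217 m and (horizontal distance between cylinder_41 and cup_3 below 0.006 m and z of cylinder_41 in the frame of cup_3 between 0.001 and 0.006 m and angle between cylinder_41's own z axis and vertical below 0.1 rad and linear speed of cylinder_41 below 0.02 m/s))) and horizontal distance between cylinder_32 and cup_far below 0.006 m and z of cylinder_32 in the frame of cup_far between 0.001 and 0.006 m); the robot touches nothing.
It fails at once if the tallest cylinder is taken or knocked out of its place (distance of cylinder_70 from where it was at the start of the episode above 0.02 m).
It also fails if it takes over 83 s, if anything falls off the work surface, if the arm or the gripper's body presses on something with over 40 N, if the wrist force passes 120 N, or if a joint passes its speed limit or range.

## Working session

There is one attempt and no reset: what is moved stays moved. The work goes in short steps, Python scripts to look and compute and a tool call to move; the robot and the scene stay as the last step left them, time stands still between calls to the robot, and variables do not carry over. Pictures are saved under pics/ and viewed, at most 14 in all, crops included, and the job is handed in when it is done.

Besides the shell and the picture viewer there is one more tool, called in YAML: its name, and indented under it one key for each argument. jog_arm: Moves the arm, as the interface text tells. Its arguments: {"type":"object","properties":{"rows":{"type":"array","items":{"type":"object","properties":{"gripper":{"type":"number"},"slide":{"type":"array","items":{"type":"number"}},"spin":{"type":"number"}}}},"squeeze":{"type":"number"}},"required":["rows"]}

```bash
ls; mkdir -p pics; cat > h.py <<'E'
import numpy as np, cv2
from station import telemetry, cams, workorder, finder
def cloud(cam):
    o=telemetry.get_obs(); im,d=cams.camera(cam); i=cams.camera_info(cam)
    K=np.array(i["camera_matrix"]); v,u=np.mgrid[:480,:640]
    P=np.stack([(u-K[0,2])/K[0,0]*d,(v-K[1,2])/K[1,1]*d,d],-1)
    if cam=="wrist":
        from scipy.spatial.transform import Rotation as Ro
        T=np.array(i["tool_from_camera"]); P=P@T[:3,:3].T+T[:3,3]
        P=P@Ro.from_euler('xyz',o["eef_rot"]).as_matrix().T+np.array(o["ee_pos"])
    else: P=(P-np.array(i["t"]))@np.array(i["R"])
    P[d==0]=np.nan
    return im,P
E
python3 - <<'E'
from h import *
o=telemetry.get_obs(); print(o)
for c in("top","side"):
    im,P=cloud(c); cv2.imwrite(f"pics/{c}0.png",im[:,:,::-1]); np.save(c,P)
    for n in ["cylinder_70","cylinder_60","cylinder_51","cylinder_41","cylinder_32","cup_end","cup_1","cup_far"]:
        for r in finder.find_in(n,c)[:6]: print(c,n,np.round(r["point"],3),round(r["confidence"],2))
E
```

```text
pics
{'time_s': 0.0, 'qpos': array([-1.32261531e+00,  3.00492007e-01,  1.52156994e+00, -2.73405765e-05,
        1.32071232e+00, -6.66112654e-02]), 'joint_vel': array([-0.00031128, -0.00019262, -0.0011203 ,  0.00114798, -0.00063796,
        0.00126503]), 'tau': array([-5.68965661e-04, -5.31808090e+01, -3.52734911e+01,  7.08033610e-02,
        2.44546984e-02, -5.98027577e-05]), 'ee_pos': array([ 0.1702732 , -0.52295016,  0.40407944]), 'eef_rot': array([-3.14041189e+00, -5.22277648e-05,  3.14799037e-01]), 'force': array([-0.18546364, -0.03540424, -0.16663772]), 'moment': array([-0.02211435, -0.0448052 , -0.02190162]), 'grip_force': 0.0, 'grip_width': 0.09401675585431434}
top cylinder_70 [0.632 0.261 0.043] 0.73
top cylinder_70 [ 0.542 -0.21   0.031] 0.66
top cylinder_70 [0.59  0.355 0.058] 0.62
top cylinder_70 [0.421 0.346 0.087] 0.61
top cylinder_70 [0.592 0.164 0.031] 0.59
top cylinder_70 [0.526 0.403 0.049] 0.51
top cylinder_60 [0.632 0.261 0.043] 0.73
top cylinder_60 [ 0.542 -0.21   0.031] 0.66
top cylinder_60 [0.59  0.355 0.058] 0.62
top cylinder_60 [0.421 0.346 0.087] 0.61
top cyl
[... 1817 characters left out ...]
7 0.028] 0.79
side cylinder_41 [0.633 0.268 0.034] 0.97
side cylinder_41 [0.591 0.368 0.044] 0.89
side cylinder_41 [0.527 0.418 0.044] 0.89
side cylinder_41 [0.591 0.172 0.029] 0.83
side cylinder_41 [0.423 0.371 0.068] 0.81
side cylinder_41 [0.503 0.057 0.028] 0.79
side cylinder_32 [0.633 0.268 0.034] 0.97
side cylinder_32 [0.591 0.368 0.044] 0.89
side cylinder_32 [0.527 0.418 0.044] 0.89
side cylinder_32 [0.591 0.172 0.029] 0.83
side cylinder_32 [0.423 0.371 0.068] 0.81
side cylinder_32 [0.503 0.057 0.028] 0.79
side cup_end [0.427 0.365 0.019] 0.83
side cup_1 [0.456 0.291 0.018] 0.81
side cup_1 [0.514 0.189 0.019] 0.65
side cup_1 [0.485 0.244 0.02 ] 0.6
side cup_far [0.549 0.132 0.02 ] 0.68
```

View pics/top0.png

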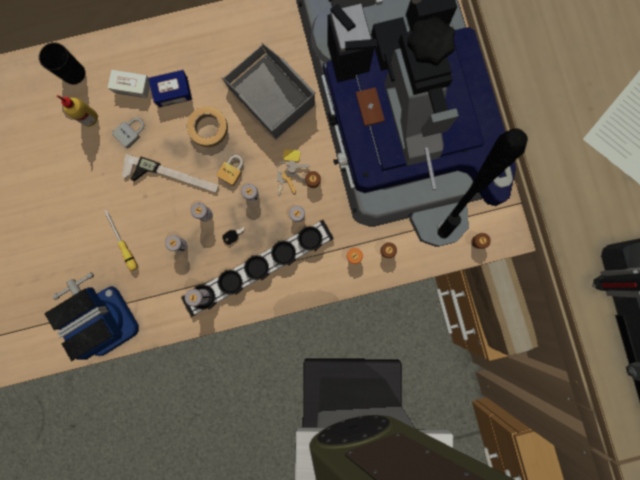

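View pics/side0.png

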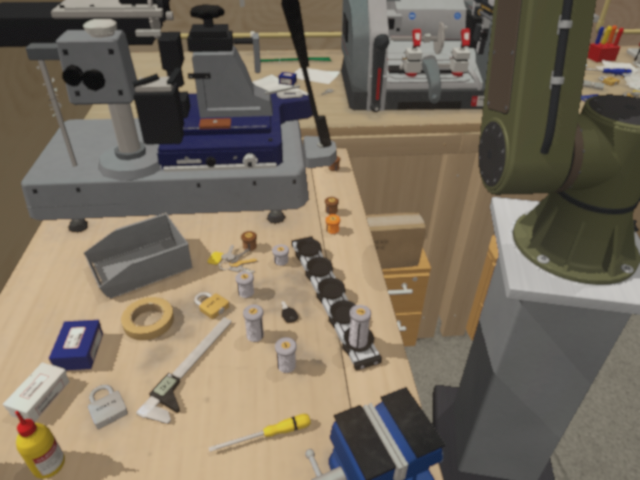

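Top view: the four loose steel cylinders are at (175,243), (201,212), (249,192) and (297,214). The rail runs from the tallest at (200,297) to the empty end cup at (311,237). The look-alikes to leave alone are brown at (312,179), (388,250) and (481,240), and orange at (355,256).

```bash
python3 - <<'E'
from h import *
from scipy.optimize import least_squares
T=np.load("top.npy");S=np.load("side.npy")
im=cv2.imread("pics/top0.png")
A=np.concatenate([T.reshape(-1,3),S.reshape(-1,3)])
def circ(p,r):
    return p
for n,(x,y) in dict(c70=(.421,.352),a=(.526,.41),b=(.59,.36),c=(.632,.262),d=(.592,.168)).items():
    for nm,Q in(("top",T.reshape(-1,3)),("side",S.reshape(-1,3))):
        m=np.hypot(Q[:,0]-x,Q[:,1]-y)<.035; q=Q[m&(Q[:,2]>.015)]
        z=np.percentile(q[:,2],90); t=q[q[:,2]>z-.007]
        print(n,nm,"n",len(t),"ztop",round(np.median(t[:,2]),4),"mean",t[:,:2].mean(0).round(4),"mid",((t[:,:2].max(0)+t[:,:2].min(0))/2).round(4))
# cups: via mask on top
i=cams.camera_info("top");K=np.array(i["camera_matrix"]);R=np.array(i["R"]);t=np.array(i["t"]); print("top cam at",-R.T@t,K[0,0])
im,_=cams.camera("top")
for n in["cup_1","cup_far","cup_end"]:
    for r in finder.masks_of(n,"top")[:5]:
        v,u=np.nonzero(r["region"]); (cu,cv),rad=cv2.minEnclosingCircle(np.stack([u,v],1).astype(np.float32))
        ray=R.T@np.linalg.inv(K)@[cu,cv,1]; c=-R.T@t; X=c+ray*(.026-c[2])/ray[2]
        print(n,round(r["confidence"],2),(round(cu),round(cv)),round(rad,1),X.round(4))
# height map 5cm
print("heightmap x .25..0.8 rows, y .55..-.5")
for x in np.arange(.25,.85,.05):
    print(f"{x:.2f}",*[ (lambda s: f"{int(1000*np.percentile(s,98)):4d}" if len(s)>3 else "   .")(A[(abs(A[:,0]-x)<.025)&(abs(A[:,1]-y)<.025)][:,2]) for y in np.arange(.55,-.5,-.05)])
E
```

```text
c70 top n 243 ztop 0.088 mean [0.419  0.3545] mid [0.4191 0.3548]
c70 side n 305 ztop 0.0861 mean [0.4191 0.359 ] mid [0.4193 0.3568]
a top n 219 ztop 0.052 mean [0.5256 0.4096] mid [0.5258 0.4101]
a side n 327 ztop 0.05 mean [0.5256 0.4135] mid [0.5261 0.4115]
b top n 214 ztop 0.0611 mean [0.5901 0.3587] mid [0.5909 0.3588]
b side n 272 ztop 0.0589 mean [0.5902 0.3622] mid [0.5906 0.3597]
c top n 203 ztop 0.0422 mean [0.634  0.2624] mid [0.6344 0.2624]
c side n 213 ztop 0.0397 mean [0.6337 0.2657] mid [0.6347 0.2638]
d top n 200 ztop 0.0332 mean [0.5909 0.1643] mid [0.5848 0.1644]
d side n 172 ztop 0.0307 mean [0.5904 0.1679] mid [0.5852 0.1651]
top cam at [0.45098147 0.10363433 0.98886408] 470.0101780099609
cup_1 0.97 (284, 252) 13.7 [0.5105 0.1894 0.026 ]
cup_1 0.82 (230, 282) 13.2 [0.4479 0.298  0.026 ]
cup_1 0.77 (256, 268) 12.8 [0.4782 0.2452 0.026 ]
cup_far 0.86 (309, 238) 12.9 [0.5407 0.138  0.026 ]
cup_end 0.65 (204, 297) 13.1 [0.4181 0.3506 0.026 ]
heightmap x .25..0.8 rows, y .55..-.5
0.25 -850 -848 -849 -849 -849 -851 -850 -850 -849 -848  459  457  474  488 -848 -850 -849
[... 530 characters left out ...]
  109    3    4    3    2   62   64  254
0.55   15    4   16   53    4    9    4   27   28   27  112  127  116  201  183   35   32    4   63   64  208
0.60   12    4    4    5   62    4   40   32   35   14  196  197  272  426  430  203    4   60   64   64   64
0.65    6   11    7   10   14   38   44    7   34  182  199  253  366  430  430  205    2   63   64   64   64
0.70    9   14   14    7   15   18    4   11   31  192  223  377  372  257  218  200    .   64   64   64   65
0.75   19   18    4   21   22   18   60   61    5  197  226  420  421  219  218  200    .   64   64   64   65
0.80   16   12   23   21   22   59   64   62   62  312  326  420  421  220  218  199   63   64   64   64   65
```

```bash
python3 -c "
import cv2
a=cv2.imread('pics/top0.png')[150:320,150:410]; cv2.imwrite('pics/crop1.png',cv2.resize(a,None,fx=3,fy=3,interpolation=2))"
```

```text
(no output)
```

View pics/crop1.png

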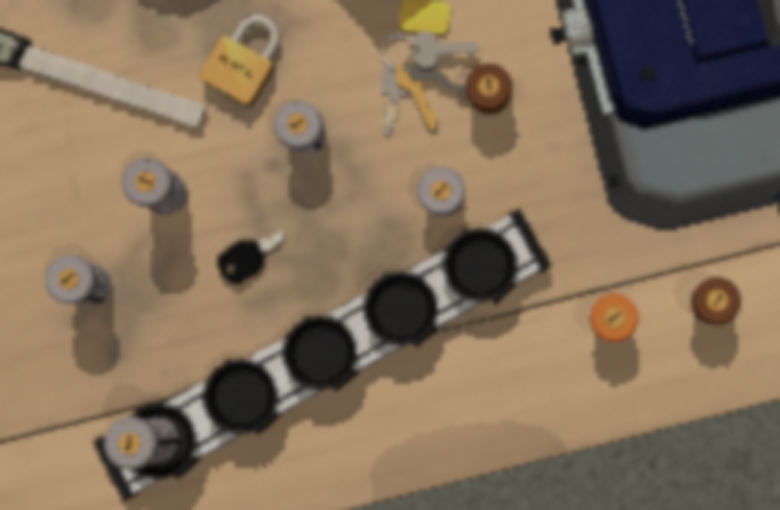

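The measured heights identify them: (175,243) is the 51 at (.526,.410), (201,212) the 60 at (.590,.359), (249,192) the 41 at (.634,.262) and (297,214) the 32 at (.591,.164). The crop confirms all four are bare steel, and the brown and orange ones are look-alikes. Next I move in above the rail for a close look.

```bash
cat >> h.py <<'E'
def plan(*wps, yaw=None):
    "tool-frame slides for world TCP waypoints; spin for the yaw"
    o=telemetry.get_obs(); p=np.array(o["ee_pos"]); s=o["eef_rot"][2]
    M=np.array([[np.cos(s),np.sin(s),0],[np.sin(s),-np.cos(s),0],[0,0,-1]])
    print("t",round(o["time_s"],2),"pos",p.round(4),"rot",np.round(o["eef_rot"],4),"w",round(o["grip_width"],4))
    for w in wps: print(w,"->",(M@(np.array(w)-p)).round(4))
    if yaw is not None: print("spin",round(s-yaw,3))
E
python3 -c "
from h import *
plan((.26,-.25,.405),(.38,.05,.405),(.45,.2,.405),yaw=2.08)"
```

```text
t 1.1 pos [ 0.1703 -0.5229  0.4046] rot [-3.1415  0.      0.3148] w 0.0944
(0.26, -0.25, 0.405) -> [ 0.1698 -0.2318 -0.0004]
(0.38, 0.05, 0.405) -> [ 3.768e-01 -4.799e-01 -4.000e-04]
(0.45, 0.2, 0.405) -> [ 4.898e-01 -6.008e-01 -4.000e-04]
spin -1.765
```

jog_arm:
  rows:
    - {"slide": [0.17,-0.232,0],"spin": -0.9,"gripper": 0.07}
    - {"slide": [0.17,-0.232,0],"spin": -0.9,"gripper": 0.07}
    - {"slide": [0.17,-0.232,0],"spin": -0.9,"gripper": 0.07}
    - {"slide": [0.17,-0.232,0],"spin": -0.9,"gripper": 0.07}
    - {"slide": [0.17,-0.232,0],"spin": -0.9,"gripper": 0.07}
    - {"slide": [0.377,-0.48,0],"spin": -1.2,"gripper": 0.07}
    - {"slide": [0.377,-0.48,0],"spin": -1.2,"gripper": 0.07}
    - {"slide": [0.377,-0.48,0],"spin": -1.2,"gripper": 0.07}
  squeeze: 40

```text
time_s: 1.9
ee_pos: [0.3031, -0.1439, 0.405]
eef_rot: [3.141, 0.001, 1.52]
force: [0.7, 0.3, -0.4]
grip_width: 0.0699
grip_force: 0.0
```

```bash
python3 -c "
from h import *
plan((.38,.05,.405),(.47,.22,.405),yaw=2.08)
print(cams.camera_info('wrist'))"
```

```text
t 1.9 pos [ 0.3031 -0.1439  0.405 ] rot [3.1405e+00 5.0000e-04 1.5203e+00] w 0.0699
(0.38, 0.05, 0.405) -> [ 0.1976  0.067  -0.    ]
(0.47, 0.22, 0.405) -> [ 0.3719  0.1483 -0.    ]
spin -0.56
{'camera_matrix': array([[398.65091814,   0.        , 318.05326282],
       [  0.        , 398.65091814, 242.5591088 ],
       [  0.        ,   0.        ,   1.        ]]), 'tool_from_camera': array([[ 2.19498551e-04, -9.71330388e-01, -2.37733525e-01,
         6.94905046e-02],
       [ 9.99999937e-01,  2.79210730e-04, -2.17501214e-04,
         6.55500595e-04],
       [ 2.77643290e-04, -2.37733462e-01,  9.71330389e-01,
         1.97953881e-02],
       [ 0.00000000e+00,  0.00000000e+00,  0.00000000e+00,
         1.00000000e+00]])}
```

jog_arm:
  rows:
    - {"slide": [0.198,0.067,0],"spin": -0.56}
    - {"slide": [0.198,0.067,0],"spin": -0.56}
    - {"slide": [0.198,0.067,0],"spin": -0.56}
    - {"slide": [0.198,0.067,0],"spin": -0.56}
    - {"slide": [0.4,0.2,0],"spin": -0.56}
    - {"slide": [0.4,0.2,0],"spin": -0.56}
    - {"slide": [0.4,0.2,0],"spin": -0.56}
    - {"slide": [0.4,0.2,0],"spin": -0.56}

```text
$.rows[0]: bad value
```

jog_arm:
  rows:
    - {"slide": [0.0,0,0],"spin": 0}
    - {"slide": [0,0,0],"spin": 0}
    - {"slide": [0,0,0]}

```text
$.rows[0]: bad value
```

```bash
cat > m.py <<'E'
from h import *
import sys
def measure(tag):
    im,P=cloud("wrist"); cv2.imwrite(f"pics/{tag}.png",im[:,:,::-1]); Q=P.reshape(-1,3)
    for n in("cylinder_70","cup_1","cup_far"):
        for r in finder.masks_of(n,"wrist")[:9]:
            if r["confidence"]<.3: continue
            v,u=np.nonzero(r["region"]); q=P[r["region"]]; q=q[np.isfinite(q[:,0])]
            zt=np.percentile(q[:,2],85); t=q[abs(q[:,2]-zt)<.004]; 
            c,rad=cv2.minEnclosingCircle(t[:,:2].astype(np.float32))
            print(n,round(r["confidence"],2),"px",int(u.mean()),int(v.mean()),"ztop",round(np.median(t[:,2]),4),"mid",((t[:,:2].max(0)+t[:,:2].min(0))/2).round(4),"circ",np.round(c,4),round(rad,4))
if __name__=="__main__": measure(sys.argv[1]); plan()
E
python3 m.py w1
```

```text
cylinder_70 0.82 px 567 281 ztop 0.032 mid [ 0.5414 -0.2154] circ [ 0.5414 -0.2156] 0.0171
cylinder_70 0.76 px 563 71 ztop 0.032 mid [ 0.5195 -0.0244] circ [ 0.5194 -0.0244] 0.0173
t 2.1 pos [ 0.3034 -0.1451  0.4049] rot [3.1411e+00 5.0000e-04 1.5171e+00] w 0.0702
```

View pics/w1.png

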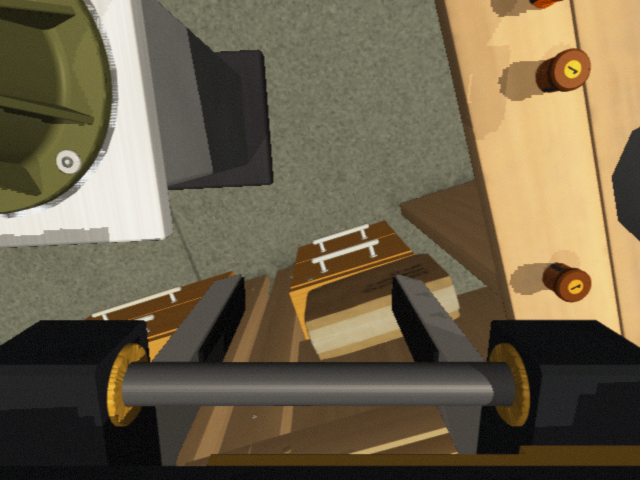

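jog_arm:
  rows:
    - {"gripper": 0.07,"slide": [0.198,0.067,-0.02],"spin": -0.56}
    - {"gripper": 0.07,"slide": [0.198,0.067,-0.02],"spin": -0.56}
    - {"gripper": 0.07,"slide": [0.198,0.067,-0.02],"spin": -0.56}
    - {"gripper": 0.07,"slide": [0.198,0.067,-0.02],"spin": -0.56}
    - {"gripper": 0.07,"slide": [0.258,0.22,-0.02],"spin": -0.56}
    - {"gripper": 0.07,"slide": [0.258,0.22,-0.02],"spin": -0.56}
    - {"gripper": 0.07,"slide": [0.258,0.22,-0.02],"spin": -0.56}
    - {"gripper": 0.07,"slide": [0.258,0.22,-0.02],"spin": -0.56}

```text
time_s: 2.9
ee_pos: [0.5406, 0.0983, 0.4232]
eef_rot: [-3.14, -0.0, 2.071]
force: [-0.7, -0.1, 0.5]
grip_width: 0.0703
grip_force: 0.0
```

jog_arm:
  rows:
    - {"gripper": 0.07,"slide": [0.0,0,0],"spin": 0}
    - {"gripper": 0.07,"slide": [0,0,0],"spin": 0}

```text
time_s: 3.1
ee_pos: [0.5376, 0.0976, 0.4239]
eef_rot: [-3.14, -0.0, 2.072]
force: [0.8, 0.1, 0.8]
grip_width: 0.0698
grip_force: 0.0
```

```bash
python3 m.py w2
```

```text
cylinder_70 0.95 px 264 249 ztop 0.0321 mid [0.5072 0.0456] circ [0.5069 0.0455] 0.0166
cylinder_70 0.68 px 501 112 ztop 0.0411 mid [0.6359 0.2628] circ [0.6357 0.2629] 0.0169
cylinder_70 0.67 px 448 248 ztop 0.032 mid [0.6652 0.1329] circ [0.6654 0.1326] 0.0168
cylinder_70 0.61 px 403 185 ztop 0.0321 mid [0.5928 0.1647] circ [0.5929 0.1647] 0.0166
cylinder_70 0.61 px 251 312 ztop 0.0321 mid [ 0.525 -0.023] circ [ 0.5216 -0.0229] 0.0158
cylinder_70 0.48 px 511 3 ztop 0.0182 mid [0.5982 0.3491] circ [0.5982 0.3494] 0.0089
cylinder_70 0.45 px 181 455 ztop 0.0319 mid [ 0.5332 -0.2106] circ [ 0.5337 -0.2106] 0.0092
cup_1 0.67 px 342 40 ztop 0.0253 mid [0.4809 0.2457] circ [0.4811 0.2454] 0.0258
cup_1 0.59 px 342 116 ztop 0.0254 mid [0.512  0.1914] circ [0.5119 0.1913] 0.0258
cup_far 0.83 px 342 184 ztop 0.0255 mid [0.5431 0.1374] circ [0.5427 0.1373] 0.026
t 3.3 pos [0.5368 0.0985 0.4251] rot [3.1410e+00 3.0000e-04 2.0733e+00] w 0.0699
```

View pics/w2.png

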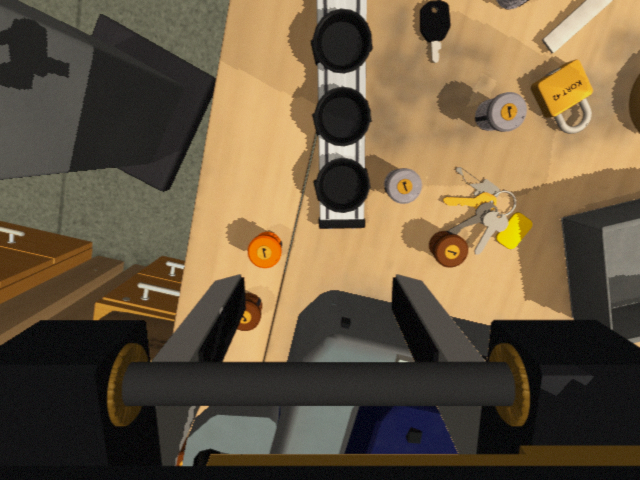

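Wrist view: the steel 32 is at (403,185), close to the far cup at (342,184). The other empty cups are at (342,116) and (342,40), and the 41 is at (505,112). I'll check gripper clearance against the clouds for several grasp yaws.

```bash
cat > chk.py <<'E'
from h import *
from scipy.spatial.transform import Rotation
_,W=cloud("wrist"); np.save("w",W)
A=np.concatenate([np.load(f+".npy").reshape(-1,3) for f in("top","side")]+[W[:270].reshape(-1,3)])
A=A[np.isfinite(A[:,0])&(A[:,2]>.006)]
G=dict(d32=(.5929,.1647,.032),c41=(.6358,.2628,.041),b60=(.5915,.3595,.060),a51=(.527,.411,.051))
for n,(x,y,h) in G.items():
    for k in range(-90,90,15):
        yaw=2.073+np.radians(k); ct=np.array([np.cos(yaw),np.sin(yaw)]); cy=np.array([np.sin(yaw),-np.cos(yaw)])
        D=A[:,:2]-[x,y]; far=np.hypot(*D.T)>.022; X=abs(D@ct); Y=abs(D@cy)
        op=.05; tip=h-.017
        f=far&(X<.012)&(Y>op/2-.004)&(Y<op/2+.018)&(A[:,2]>tip-.004)&(A[:,2]<.4)
        b=(X<.045)&(Y<.097)&(A[:,2]>tip+.09)&(A[:,2]<tip+.15)
        q6=np.arctan2(y,x)+np.pi/2-yaw
        print(n,k,"fing",f.sum(),"body",b.sum(),"q6",round(q6,2))
E
python3 chk.py
```

```text
d32 -90 fing 0 body 0 q6 1.34
d32 -75 fing 0 body 2 q6 1.08
d32 -60 fing 0 body 0 q6 0.82
d32 -45 fing 18 body 0 q6 0.55
d32 -30 fing 153 body 0 q6 0.29
d32 -15 fing 345 body 0 q6 0.03
d32 0 fing 413 body 0 q6 -0.23
d32 15 fing 302 body 0 q6 -0.49
d32 30 fing 117 body 0 q6 -0.75
d32 45 fing 19 body 0 q6 -1.02
d32 60 fing 0 body 0 q6 -1.28
d32 75 fing 0 body 1 q6 -1.54
c41 -90 fing 0 body 0 q6 1.46
c41 -75 fing 0 body 0 q6 1.2
c41 -60 fing 0 body 0 q6 0.94
c41 -45 fing 0 body 0 q6 0.68
c41 -30 fing 0 body 0 q6 0.41
c41 -15 fing 0 body 0 q6 0.15
c41 0 fing 0 body 0 q6 -0.11
c41 15 fing 0 body 0 q6 -0.37
c41 30 fing 0 body 0 q6 -0.63
c41 45 fing 0 body 0 q6 -0.9
c41 60 fing 0 body 0 q6 -1.16
c41 75 fing 0 body 0 q6 -1.42
b60 -90 fing 0 body 0 q6 1.61
b60 -75 fing 0 body 0 q6 1.35
b60 -60 fing 0 body 0 q6 1.09
b60 -45 fing 0 body 0 q6 0.83
b60 -30 fing 0 body 0 q6 0.57
b60 -15 fing 0 body 0 q6 0.31
b60 0 fing 0 body 0 q6 0.04
b60 15 fing 0 body 0 q6 -0.22
b60 30 fing 0 body 0 q6 -0.48
b60 45 fing 0 body 0 q6 -0.74
b60 60 fing 0 body 0 q6 -1.0
b60 75 fing 0 body 0 q6 -1.27
a51 -90 fing 0 body 0 q6 1.73
a51 -75 fing 0 body 0 q6 1.47
a51 -60 fing 0 body 0 q6 1.21
a51 -45 fing 0 body 0 q6 0.95
a51 -30 fing 0 body 0 q6 0.68
a51 -15 fing 0 body 0 q6 0.42
a51 0 fing 0 body 0 q6 0.16
a51 15 fing 0 body 0 q6 -0.1
a51 30 fing 0 body 0 q6 -0.36
a51 45 fing 0 body 0 q6 -0.63
a51 60 fing 0 body 0 q6 -0.89
a51 75 fing 0 body 0 q6 -1.15
```

```bash
python3 -c "
from h import *
plan((.5929,.1647,.29),(.5929,.1647,.214),yaw=3.033)"
```

```text
t 3.35 pos [0.5368 0.0988 0.4252] rot [3.1409e+00 3.0000e-04 2.0738e+00] w 0.0699
(0.5929, 0.1647, 0.29) -> [0.0307 0.0809 0.1352]
(0.5929, 0.1647, 0.214) -> [0.0307 0.0809 0.2112]
spin -0.959
```

jog_arm:
  rows:
    - {"gripper": 0.05,"slide": [0.031,0.081,0.06],"spin": -0.96}
    - {"gripper": 0.05,"slide": [0.031,0.081,0.06],"spin": -0.96}
    - {"gripper": 0.05,"slide": [0.031,0.081,0.06],"spin": -0.96}
    - {"gripper": 0.05,"slide": [0.031,0.081,0.06],"spin": -0.96}
    - {"gripper": 0.05,"slide": [0.031,0.081,0.1],"spin": -0.96}
    - {"gripper": 0.05,"slide": [0.031,0.081,0.125],"spin": -0.96}
    - {"gripper": 0.05,"slide": [0.031,0.081,0.135],"spin": -0.96}
    - {"gripper": 0.05,"slide": [0.031,0.081,0.135],"spin": -0.96}

```text
time_s: 4.15
ee_pos: [0.5928, 0.1654, 0.2884]
eef_rot: [-3.141, -0.002, 3.035]
force: [-0.3, -0.4, 0.2]
grip_width: 0.0499
grip_force: 0.0
```

```bash
python3 -c "
from h import *
plan((.5929,.1647,.214),yaw=3.033)"
```

```text
t 4.15 pos [0.5928 0.1654 0.2884] rot [-3.1408e+00 -2.3000e-03  3.0354e+00] w 0.0499
(0.5929, 0.1647, 0.214) -> [-0.0001 -0.0007  0.0744]
spin 0.002
```

jog_arm:
  rows:
    - {"gripper": 0.05,"slide": [0,-0.001,0.03]}
    - {"gripper": 0.05,"slide": [0,-0.001,0.055]}
    - {"gripper": 0.05,"slide": [0,-0.001,0.07]}
    - {"gripper": 0.05,"slide": [0,-0.001,0.075]}
    - {"gripper": 0.05,"slide": [0,-0.001,0.075]}
    - {"gripper": 0.025,"slide": [0,-0.001,0.075]}
    - {"gripper": 0.025,"slide": [0,-0.001,0.075]}
    - {"gripper": 0.025,"slide": [0,-0.001,0.075]}
  squeeze: 40

```text
$.rows[0]: bad value
```

jog_arm:
  rows:
    - {"gripper": 0.025,"slide": [0,0,0]}
    - {"gripper": 0.025,"slide": [0,0,0]}
    - {"gripper": 0.025,"slide": [0,0,-0.01]}
    - {"gripper": 0.025,"slide": [0,0,-0.03]}
    - {"gripper": 0.025,"slide": [0,0,-0.06]}
    - {"gripper": 0.025,"slide": [0,0,-0.06]}

```text
$.rows[0]: bad value
```

```bash
python3 -c "
from h import *
plan((.543,.1374,.28),(.543,.1374,.234),(.543,.1374,.232),yaw=2.073)"
```

```text
t 4.15 pos [0.5928 0.1654 0.2884] rot [-3.1408e+00 -2.3000e-03  3.0354e+00] w 0.0499
(0.543, 0.1374, 0.28) -> [ 0.0466 -0.0331  0.0084]
(0.543, 0.1374, 0.234) -> [ 0.0466 -0.0331  0.0544]
(0.543, 0.1374, 0.232) -> [ 0.0466 -0.0331  0.0564]
spin 0.962
```

Every row needs all three fields.

jog_arm:
  rows:
    - {"gripper": 0.05,"slide": [0,-0.001,0.03],"spin": 0}
    - {"gripper": 0.05,"slide": [0,-0.001,0.055],"spin": 0}
    - {"gripper": 0.05,"slide": [0,-0.001,0.07],"spin": 0}
    - {"gripper": 0.05,"slide": [0,-0.001,0.075],"spin": 0}
    - {"gripper": 0.05,"slide": [0,-0.001,0.075],"spin": 0}
    - {"gripper": 0.025,"slide": [0,-0.001,0.075],"spin": 0}
    - {"gripper": 0.025,"slide": [0,-0.001,0.075],"spin": 0}
    - {"gripper": 0.025,"slide": [0,-0.001,0.075],"spin": 0}
  squeeze: 40

```text
time_s: 4.95
ee_pos: [0.5933, 0.1648, 0.2157]
eef_rot: [3.141, 0.001, 3.035]
force: [-0.4, -0.2, 4.3]
grip_width: 0.0316
grip_force: 40.0
```

jog_arm:
  rows:
    - {"gripper": 0.025,"slide": [0,0,0],"spin": 0}
    - {"gripper": 0.025,"slide": [0,0,0],"spin": 0}
    - {"gripper": 0.025,"slide": [0,0,-0.01],"spin": 0}
    - {"gripper": 0.025,"slide": [0,0,-0.03],"spin": 0}
    - {"gripper": 0.025,"slide": [0,0,-0.06],"spin": 0}
    - {"gripper": 0.025,"slide": [0,0,-0.06],"spin": 0}
    - {"gripper": 0.025,"slide": [0,0,-0.06],"spin": 0}

```text
time_s: 5.65
ee_pos: [0.593, 0.1647, 0.2751]
eef_rot: [3.141, 0.001, 3.035]
force: [-0.2, -0.4, -1.9]
grip_width: 0.0317
grip_force: 40.0
```

```bash
python3 -c "
from h import *
plan((.543,.1374,.28),(.543,.1374,.234),(.543,.1374,.232),yaw=2.073)"
```

```text
t 5.65 pos [0.593  0.1647 0.2751] rot [3.1413e+00 8.0000e-04 3.0348e+00] w 0.0317
(0.543, 0.1374, 0.28) -> [ 0.0468 -0.0325 -0.0049]
(0.543, 0.1374, 0.234) -> [ 0.0468 -0.0325  0.0411]
(0.543, 0.1374, 0.232) -> [ 0.0468 -0.0325  0.0431]
spin 0.962
```

jog_arm:
  rows:
    - {"gripper": 0.025,"slide": [0.02,-0.012,0],"spin": 0.4}
    - {"gripper": 0.025,"slide": [0.04,-0.028,0],"spin": 0.8}
    - {"gripper": 0.025,"slide": [0.047,-0.0325,0],"spin": 0.962}
    - {"gripper": 0.025,"slide": [0.047,-0.0325,0],"spin": 0.962}
    - {"gripper": 0.025,"slide": [0.047,-0.0325,0],"spin": 0.962}
    - {"gripper": 0.025,"slide": [0.047,-0.0325,0],"spin": 0.962}
    - {"gripper": 0.025,"slide": [0.047,-0.0325,0],"spin": 0.962}
    - {"gripper": 0.025,"slide": [0.047,-0.0325,0],"spin": 0.962}

```text
time_s: 6.45
ee_pos: [0.5427, 0.1374, 0.2735]
eef_rot: [-3.14, -0.001, 2.072]
force: [-0.4, 0.6, -1.5]
grip_width: 0.0316
grip_force: 40.0
```

```bash
python3 -c "
from h import *
plan((.543,.1374,.2335),yaw=2.073)
im,P=cloud('wrist'); cv2.imwrite('pics/w3.png',im[:,:,::-1])"
```

```text
t 6.45 pos [0.5427 0.1374 0.2735] rot [-3.1397e+00 -7.0000e-04  2.0719e+00] w 0.0316
(0.543, 0.1374, 0.2335) -> [-0.0001  0.0003  0.04  ]
spin -0.001
```

View pics/w3.png

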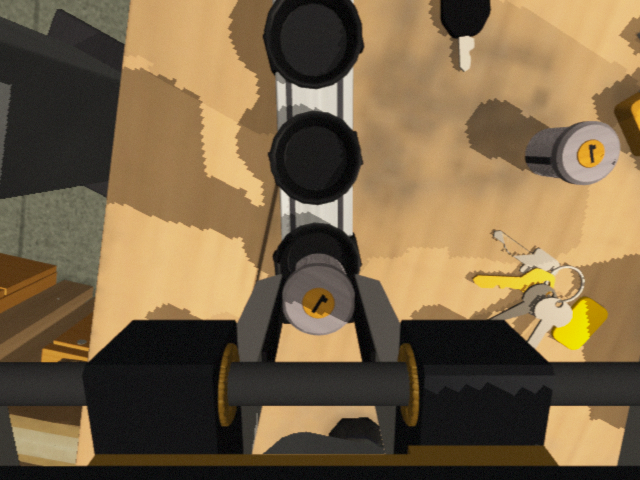

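The cylinder is held at (318,298), lined up over the far cup at (316,265), so I lower it in and release.

jog_arm:
  rows:
    - {"gripper": 0.025,"slide": [0,0,0.02],"spin": 0}
    - {"gripper": 0.025,"slide": [0,0,0.03],"spin": 0}
    - {"gripper": 0.025,"slide": [0,0,0.036],"spin": 0}
    - {"gripper": 0.025,"slide": [0,0,0.0395],"spin": 0}
    - {"gripper": 0.025,"slide": [0,0,0.0395],"spin": 0}
    - {"gripper": 0.05,"slide": [0,0,0.0395],"spin": 0}
    - {"gripper": 0.05,"slide": [0,0,0.0395],"spin": 0}
    - {"gripper": 0.05,"slide": [0,0,0.0395],"spin": 0}

```text
time_s: 7.3
ee_pos: [0.543, 0.1374, 0.2357]
eef_rot: [3.141, 0.0, 2.073]
force: [0.6, -1.2, 0.2]
grip_width: 0.0493
grip_force: 0.0
```

jog_arm:
  rows:
    - {"gripper": 0.05,"slide": [0,0,-0.02],"spin": 0}
    - {"gripper": 0.05,"slide": [0,0,-0.06],"spin": 0}
    - {"gripper": 0.05,"slide": [0,0,-0.1],"spin": 0}
    - {"gripper": 0.05,"slide": [0,0,-0.1],"spin": 0}
    - {"gripper": 0.05,"slide": [0,0,-0.1],"spin": 0}

```text
time_s: 7.8
ee_pos: [0.5428, 0.1374, 0.3357]
eef_rot: [3.14, 0.001, 2.073]
force: [-0.6, -0.1, 0.1]
grip_width: 0.0501
grip_force: 0.0
```

```bash
python3 m.py w4; python3 -c "
from h import *
plan((.6358,.2628,.30),(.6358,.2628,.223),yaw=2.073)"
```

```text
cylinder_70 0.9 px 517 150 ztop 0.041 mid [0.6357 0.2628] circ [0.6357 0.2632] 0.0171
cylinder_70 0.85 px 211 310 ztop 0.0319 mid [0.4973 0.0466] circ [0.5003 0.0467] 0.0148
cylinder_70 0.82 px 532 6 ztop 0.0295 mid [0.5972 0.3486] circ [0.5972 0.3489] 0.0095
cylinder_70 0.71 px 318 242 ztop 0.0491 mid [0.5432 0.1398] circ [0.5433 0.1397] 0.0168
cylinder_70 0.7 px 446 309 ztop 0.0319 mid [0.6636 0.1334] circ [0.6654 0.1335] 0.0166
cup_1 0.92 px 312 59 ztop 0.0255 mid [0.4811 0.2456] circ [0.4811 0.2456] 0.026
cup_1 0.64 px 314 154 ztop 0.0254 mid [0.5121 0.191 ] circ [0.5122 0.1911] 0.026
cup_far 0.64 px 314 235 ztop 0.0256 mid [0.5428 0.1371] circ [0.543  0.1372] 0.026
t 8.0 pos [0.5428 0.1374 0.3338] rot [-3.1396e+00 -7.0000e-04  2.0728e+00] w 0.0497
t 8.0 pos [0.5428 0.1374 0.3338] rot [-3.1396e+00 -7.0000e-04  2.0728e+00] w 0.0497
(0.6358, 0.2628, 0.3) -> [0.0652 0.1419 0.0338]
(0.6358, 0.2628, 0.223) -> [0.0652 0.1419 0.1108]
spin -0.0
```

The 32 is seated: its top is at 49.1 mm and it sits about 2.5 mm off centre. Next, the 41.

jog_arm:
  rows:
    - {"gripper": 0.05,"slide": [0.065,0.142,0],"spin": 0}
    - {"gripper": 0.05,"slide": [0.065,0.142,0],"spin": 0}
    - {"gripper": 0.05,"slide": [0.065,0.142,0],"spin": 0}
    - {"gripper": 0.05,"slide": [0.065,0.142,0.02],"spin": 0}
    - {"gripper": 0.05,"slide": [0.065,0.142,0.05],"spin": 0}
    - {"gripper": 0.05,"slide": [0.065,0.142,0.06],"spin": 0}
    - {"gripper": 0.05,"slide": [0.065,0.142,0.06],"spin": 0}
    - {"gripper": 0.05,"slide": [0.065,0.142,0.06],"spin": 0}

```text
time_s: 8.8
ee_pos: [0.6362, 0.2623, 0.2762]
eef_rot: [3.141, 0.0, 2.072]
force: [-0.7, 0.7, 0.4]
grip_width: 0.0496
grip_force: 0.0
```

jog_arm:
  rows:
    - {"gripper": 0.05,"slide": [0,0,0.025],"spin": 0}
    - {"gripper": 0.05,"slide": [0,0,0.042],"spin": 0}
    - {"gripper": 0.05,"slide": [0,0,0.05],"spin": 0}
    - {"gripper": 0.05,"slide": [0,0,0.05],"spin": 0}
    - {"gripper": 0.025,"slide": [0,0,0.05],"spin": 0}
    - {"gripper": 0.025,"slide": [0,0,0.05],"spin": 0}
    - {"gripper": 0.025,"slide": [0,0,0.05],"spin": 0}
    - {"gripper": 0.025,"slide": [0,0,0.05],"spin": 0}

```text
time_s: 9.6
ee_pos: [0.6363, 0.2628, 0.2261]
eef_rot: [3.14, 0.0, 2.073]
force: [-1.4, -0.1, 4.4]
grip_width: 0.0319
grip_force: 40.0
```

```bash
python3 -c "
from h import *
plan((.512,.191,.32),(.512,.191,.24),yaw=2.073)"
```

```text
t 9.6 pos [0.6363 0.2628 0.2261] rot [3.1402e+00 2.0000e-04 2.0728e+00] w 0.0319
(0.512, 0.191, 0.32) -> [-0.0031 -0.1435 -0.0939]
(0.512, 0.191, 0.24) -> [-0.0031 -0.1435 -0.0139]
spin -0.0
```

jog_arm:
  rows:
    - {"gripper": 0.025,"slide": [0,0,-0.01],"spin": 0}
    - {"gripper": 0.025,"slide": [0,0,-0.03],"spin": 0}
    - {"gripper": 0.025,"slide": [0,0,-0.065],"spin": 0}
    - {"gripper": 0.025,"slide": [-0.001,-0.03,-0.075],"spin": 0}
    - {"gripper": 0.025,"slide": [-0.002,-0.075,-0.075],"spin": 0}
    - {"gripper": 0.025,"slide": [-0.003,-0.12,-0.075],"spin": 0}
    - {"gripper": 0.025,"slide": [-0.003,-0.1435,-0.075],"spin": 0}
    - {"gripper": 0.025,"slide": [-0.003,-0.1435,-0.075],"spin": 0}

```text
time_s: 10.4
ee_pos: [0.51, 0.19, 0.301]
eef_rot: [-3.141, -0.0, 2.072]
force: [0.8, -0.2, -1.1]
grip_width: 0.0317
grip_force: 40.0
```

```bash
python3 -c "
from h import *
cloud('wrist');plan((.512,.191,.244),yaw=2.073)"
```

```text
t 10.45 pos [0.5113 0.1907 0.3012] rot [3.1406e+00 2.0000e-04 2.0724e+00] w 0.0319
(0.512, 0.191, 0.244) -> [-0.0001  0.0008  0.0572]
spin -0.001
```

jog_arm:
  rows:
    - {"gripper": 0.025,"slide": [0,0,0.025],"spin": 0}
    - {"gripper": 0.025,"slide": [0,0,0.042],"spin": 0}
    - {"gripper": 0.025,"slide": [0,0,0.052],"spin": 0}
    - {"gripper": 0.025,"slide": [0,0,0.057],"spin": 0}
    - {"gripper": 0.025,"slide": [0,0,0.057],"spin": 0}
    - {"gripper": 0.05,"slide": [0,0,0.057],"spin": 0}
    - {"gripper": 0.05,"slide": [0,0,0.057],"spin": 0}
    - {"gripper": 0.05,"slide": [0,0,0.057],"spin": 0}

```text
time_s: 11.25
ee_pos: [0.512, 0.1911, 0.2436]
eef_rot: [3.141, 0.0, 2.073]
force: [0.0, -0.0, -0.0]
grip_width: 0.0494
grip_force: 0.0
```

jog_arm:
  rows:
    - {"gripper": 0.05,"slide": [0,0,-0.02],"spin": 0}
    - {"gripper": 0.05,"slide": [0,0,-0.06],"spin": 0}
    - {"gripper": 0.05,"slide": [0,0,-0.1],"spin": 0}
    - {"gripper": 0.05,"slide": [0,0,-0.1],"spin": 0}
    - {"gripper": 0.05,"slide": [0,0,-0.1],"spin": 0}

```text
time_s: 11.75
ee_pos: [0.5117, 0.191, 0.3437]
eef_rot: [3.14, 0.0, 2.073]
force: [0.8, 1.1, -0.9]
grip_width: 0.0501
grip_force: 0.0
```

```bash
python3 m.py w5; python3 -c "
from h import *
plan((.5915,.3595,.32),(.5915,.3595,.242),yaw=2.073)"
```

```text
cylinder_70 0.94 px 319 316 ztop 0.0491 mid [0.5433 0.1398] circ [0.5433 0.1397] 0.017
cylinder_70 0.81 px 317 244 ztop 0.0581 mid [0.5127 0.1916] circ [0.5126 0.1917] 0.0168
cylinder_70 0.74 px 543 82 ztop 0.0601 mid [0.5924 0.3596] circ [0.5923 0.3596] 0.0171
cylinder_70 0.43 px 224 441 ztop 0.0306 mid [ 0.5301 -0.0127] circ [ 0.5301 -0.0125] 0.0047
cup_1 0.93 px 315 227 ztop 0.0256 mid [0.5122 0.191 ] circ [0.5121 0.1912] 0.026
cup_1 0.86 px 313 62 ztop 0.0254 mid [0.4507 0.2993] circ [0.4508 0.2991] 0.026
cup_1 0.66 px 315 153 ztop 0.0254 mid [0.481  0.2459] circ [0.4811 0.2456] 0.0259
cup_far 0.8 px 316 303 ztop 0.0257 mid [0.5427 0.1377] circ [0.5426 0.1375] 0.0259
cup_far 0.54 px 315 152 ztop 0.0254 mid [0.4815 0.2457] circ [0.4813 0.2458] 0.026
t 11.95 pos [0.5117 0.191  0.3419] rot [-3.1395e+00 -5.0000e-04  2.0728e+00] w 0.0499
t 11.95 pos [0.5117 0.191  0.3419] rot [-3.1395e+00 -5.0000e-04  2.0728e+00] w 0.0499
(0.5915, 0.3595, 0.32) -> [0.1093 0.151  0.0219]
(0.5915, 0.3595, 0.242) -> [0.1093 0.151  0.0999]
spin -0.0
```

The 41 is seated: its top is at 58.1 mm and it is within 1 mm of centre. Next, the 60.

jog_arm:
  rows:
    - {"gripper": 0.05,"slide": [0.109,0.152,0],"spin": 0}
    - {"gripper": 0.05,"slide": [0.109,0.152,0],"spin": 0}
    - {"gripper": 0.05,"slide": [0.109,0.152,0],"spin": 0}
    - {"gripper": 0.05,"slide": [0.109,0.152,0],"spin": 0}
    - {"gripper": 0.05,"slide": [0.109,0.152,0.02],"spin": 0}
    - {"gripper": 0.05,"slide": [0.109,0.152,0.045],"spin": 0}
    - {"gripper": 0.05,"slide": [0.109,0.152,0.05],"spin": 0}
    - {"gripper": 0.05,"slide": [0.109,0.152,0.05],"spin": 0}

```text
time_s: 12.75
ee_pos: [0.5926, 0.3596, 0.2919]
eef_rot: [-3.139, -0.0, 2.073]
force: [0.9, 0.3, 0.9]
grip_width: 0.05
grip_force: 0.0
```

jog_arm:
  rows:
    - {"gripper": 0.05,"slide": [0,0,0.025],"spin": 0}
    - {"gripper": 0.05,"slide": [0,0,0.042],"spin": 0}
    - {"gripper": 0.05,"slide": [0,0,0.049],"spin": 0}
    - {"gripper": 0.05,"slide": [0,0,0.049],"spin": 0}
    - {"gripper": 0.025,"slide": [0,0,0.049],"spin": 0}
    - {"gripper": 0.025,"slide": [0,0,0.049],"spin": 0}
    - {"gripper": 0.025,"slide": [0,0,0.049],"spin": 0}
    - {"gripper": 0.025,"slide": [0,0,0.049],"spin": 0}

```text
time_s: 13.55
ee_pos: [0.5927, 0.3598, 0.2451]
eef_rot: [3.14, 0.0, 2.073]
force: [-1.3, -0.0, 4.9]
grip_width: 0.0314
grip_force: 40.0
```

```bash
python3 -c "
from h import *
plan((.4508,.2992,.32),yaw=2.073)"
```

```text
t 13.55 pos [0.5927 0.3598 0.2451] rot [3.1403 0.     2.0729] w 0.0314
(0.4508, 0.2992, 0.32) -> [ 0.0152 -0.1535 -0.0749]
spin -0.0
```

jog_arm:
  rows:
    - {"gripper": 0.025,"slide": [0,0,-0.01],"spin": 0}
    - {"gripper": 0.025,"slide": [0,0,-0.03],"spin": 0}
    - {"gripper": 0.025,"slide": [0,0,-0.065],"spin": 0}
    - {"gripper": 0.025,"slide": [0.003,-0.035,-0.075],"spin": 0}
    - {"gripper": 0.025,"slide": [0.008,-0.08,-0.075],"spin": 0}
    - {"gripper": 0.025,"slide": [0.012,-0.125,-0.075],"spin": 0}
    - {"gripper": 0.025,"slide": [0.015,-0.1535,-0.075],"spin": 0}
    - {"gripper": 0.025,"slide": [0.015,-0.1535,-0.075],"spin": 0}

```text
time_s: 14.35
ee_pos: [0.4484, 0.2982, 0.3197]
eef_rot: [-3.14, -0.0, 2.073]
force: [0.1, 0.8, -4.3]
grip_width: 0.032
grip_force: 40.0
```

```bash
python3 -c "
from h import *
cloud('wrist');plan((.4508,.2992,.2625),yaw=2.073)"
```

```text
t 14.4 pos [0.4499 0.2987 0.32  ] rot [ 3.1411e+00 -1.0000e-04  2.0732e+00] w 0.0317
(0.4508, 0.2992, 0.2625) -> [-0.      0.001   0.0575]
spin 0.0
```

jog_arm:
  rows:
    - {"gripper": 0.025,"slide": [0,0,0.025],"spin": 0}
    - {"gripper": 0.025,"slide": [0,0,0.042],"spin": 0}
    - {"gripper": 0.025,"slide": [0,0,0.052],"spin": 0}
    - {"gripper": 0.025,"slide": [0,0,0.057],"spin": 0}
    - {"gripper": 0.025,"slide": [0,0,0.057],"spin": 0}
    - {"gripper": 0.05,"slide": [0,0,0.057],"spin": 0}
    - {"gripper": 0.05,"slide": [0,0,0.057],"spin": 0}
    - {"gripper": 0.05,"slide": [0,0,0.057],"spin": 0}

```text
time_s: 15.2
ee_pos: [0.451, 0.2991, 0.2627]
eef_rot: [3.14, -0.0, 2.073]
force: [-0.4, -0.4, 0.2]
grip_width: 0.0492
grip_force: 0.0
```

jog_arm:
  rows:
    - {"gripper": 0.05,"slide": [0,0,-0.02],"spin": 0}
    - {"gripper": 0.05,"slide": [0,0,-0.06],"spin": 0}
    - {"gripper": 0.05,"slide": [0,0,-0.1],"spin": 0}
    - {"gripper": 0.05,"slide": [0,0,-0.1],"spin": 0}
    - {"gripper": 0.05,"slide": [0,0,-0.1],"spin": 0}

```text
time_s: 15.7
ee_pos: [0.4507, 0.299, 0.3627]
eef_rot: [3.14, -0.0, 2.073]
force: [-0.9, 0.4, -0.0]
grip_width: 0.05
grip_force: 0.0
```

```bash
python3 m.py w6; python3 -c "
from h import *
plan((.527,.411,.32),(.527,.411,.233),yaw=2.073)"
```

```text
cylinder_70 0.74 px 319 356 ztop 0.0307 mid [0.5075 0.2014] circ [0.5075 0.2013] 0.0101
cylinder_70 0.67 px 316 152 ztop 0.0871 mid [0.4204 0.3557] circ [0.4204 0.3558] 0.0166
cylinder_70 0.62 px 476 155 ztop 0.0511 mid [0.5266 0.4108] circ [0.527  0.4109] 0.0167
cylinder_70 0.6 px 316 242 ztop 0.0771 mid [0.4507 0.2994] circ [0.4508 0.299 ] 0.0167
cylinder_70 0.59 px 321 433 ztop 0.0489 mid [0.5432 0.142 ] circ [0.5429 0.1406] 0.0169
cup_1 0.68 px 319 351 ztop 0.0258 mid [0.508 0.202] circ [0.5082 0.1992] 0.0239
cup_1 0.66 px 318 302 ztop 0.0254 mid [0.481  0.2456] circ [0.4815 0.2457] 0.026
cup_1 0.66 px 316 220 ztop 0.0257 mid [0.4505 0.3005] circ [0.4509 0.2992] 0.0261
cup_far 0.63 px 319 421 ztop 0.0256 mid [0.543 0.138] circ [0.5426 0.1377] 0.0261
t 15.9 pos [0.4507 0.299  0.3609] rot [-3.1394  0.      2.0728] w 0.0498
t 15.9 pos [0.4507 0.299  0.3609] rot [-3.1394  0.      2.0728] w 0.0498
(0.527, 0.411, 0.32) -> [0.0615 0.1208 0.0409]
(0.527, 0.411, 0.233) -> [0.0615 0.1208 0.1279]
spin -0.0
```

The 60 is seated: its top is at 77.1 mm and it is centred. Last, the 51.

jog_arm:
  rows:
    - {"gripper": 0.05,"slide": [0.0615,0.121,0],"spin": 0}
    - {"gripper": 0.05,"slide": [0.0615,0.121,0],"spin": 0}
    - {"gripper": 0.05,"slide": [0.0615,0.121,0],"spin": 0}
    - {"gripper": 0.05,"slide": [0.0615,0.121,0.02],"spin": 0}
    - {"gripper": 0.05,"slide": [0.0615,0.121,0.055],"spin": 0}
    - {"gripper": 0.05,"slide": [0.0615,0.121,0.075],"spin": 0}
    - {"gripper": 0.05,"slide": [0.0615,0.121,0.078],"spin": 0}
    - {"gripper": 0.05,"slide": [0.0615,0.121,0.078],"spin": 0}

```text
time_s: 16.7
ee_pos: [0.5273, 0.4112, 0.2837]
eef_rot: [-3.14, 0.0, 2.073]
force: [0.1, -0.2, -0.6]
grip_width: 0.05
grip_force: 0.0
```

jog_arm:
  rows:
    - {"gripper": 0.05,"slide": [0,0,0.025],"spin": 0}
    - {"gripper": 0.05,"slide": [0,0,0.042],"spin": 0}
    - {"gripper": 0.05,"slide": [0,0,0.049],"spin": 0}
    - {"gripper": 0.05,"slide": [0,0,0.049],"spin": 0}
    - {"gripper": 0.025,"slide": [0,0,0.049],"spin": 0}
    - {"gripper": 0.025,"slide": [0,0,0.049],"spin": 0}
    - {"gripper": 0.025,"slide": [0,0,0.049],"spin": 0}
    - {"gripper": 0.025,"slide": [0,0,0.049],"spin": 0}

```text
time_s: 17.5
ee_pos: [0.5274, 0.4112, 0.2361]
eef_rot: [3.14, -0.0, 2.073]
force: [-1.1, -1.3, 4.1]
grip_width: 0.032
grip_force: 40.0
```

```bash
python3 -c "
from h import *
plan((.56,.29,.36),(.4811,.2457,.36),yaw=2.073)"
```

```text
t 17.5 pos [0.5274 0.4112 0.2361] rot [ 3.1402e+00 -2.0000e-04  2.0728e+00] w 0.032
(0.56, 0.29, 0.36) -> [-0.122  -0.0298 -0.1239]
(0.4811, 0.2457, 0.36) -> [-0.1228 -0.1202 -0.1239]
spin -0.0
```

jog_arm:
  rows:
    - {"gripper": 0.025,"slide": [0,0,-0.01],"spin": 0}
    - {"gripper": 0.025,"slide": [0,0,-0.03],"spin": 0}
    - {"gripper": 0.025,"slide": [0,0,-0.07],"spin": 0}
    - {"gripper": 0.025,"slide": [-0.02,0,-0.1],"spin": 0}
    - {"gripper": 0.025,"slide": [-0.06,-0.01,-0.11],"spin": 0}
    - {"gripper": 0.025,"slide": [-0.095,-0.035,-0.11],"spin": 0}
    - {"gripper": 0.025,"slide": [-0.122,-0.07,-0.11],"spin": 0}
    - {"gripper": 0.025,"slide": [-0.123,-0.105,-0.11],"spin": 0}

```text
time_s: 18.3
ee_pos: [0.4943, 0.2498, 0.3453]
eef_rot: [-3.141, 0.0, 2.07]
force: [0.4, 0.2, -2.4]
grip_width: 0.0317
grip_force: 40.0
```

jog_arm:
  rows:
    - {"gripper": 0.025,"slide": [0,-0.015,0.0],"spin": 0}
    - {"gripper": 0.025,"slide": [0,-0.015,0.02],"spin": 0}
    - {"gripper": 0.025,"slide": [0,-0.015,0.03],"spin": 0}
    - {"gripper": 0.025,"slide": [0,-0.015,0.03],"spin": 0}

```text
time_s: 18.7
ee_pos: [0.4812, 0.2456, 0.314]
eef_rot: [-3.139, -0.0, 2.073]
force: [-0.2, 0.2, -2.3]
grip_width: 0.0317
grip_force: 40.0
```

```bash
python3 -c "
from h import *
cloud('wrist');plan((.4811,.2457,.2535),yaw=2.073)"
```

```text
t 18.75 pos [0.4814 0.2457 0.3149] rot [-3.1403e+00 -1.0000e-04  2.0730e+00] w 0.032
(0.4811, 0.2457, 0.2535) -> [ 0.0001 -0.0003  0.0614]
spin -0.0
```

jog_arm:
  rows:
    - {"gripper": 0.025,"slide": [0,0,0.025],"spin": 0}
    - {"gripper": 0.025,"slide": [0,0,0.045],"spin": 0}
    - {"gripper": 0.025,"slide": [0,0,0.056],"spin": 0}
    - {"gripper": 0.025,"slide": [0,0,0.061],"spin": 0}
    - {"gripper": 0.025,"slide": [0,0,0.061],"spin": 0}
    - {"gripper": 0.05,"slide": [0,0,0.061],"spin": 0}
    - {"gripper": 0.05,"slide": [0,0,0.061],"spin": 0}
    - {"gripper": 0.05,"slide": [0,0,0.061],"spin": 0}

```text
time_s: 19.55
ee_pos: [0.4814, 0.2457, 0.255]
eef_rot: [3.14, 0.0, 2.073]
force: [0.8, 0.3, -0.1]
grip_width: 0.0489
grip_force: 0.0
```

jog_arm:
  rows:
    - {"gripper": 0.05,"slide": [0,0,-0.02],"spin": 0}
    - {"gripper": 0.05,"slide": [0,0,-0.06],"spin": 0}
    - {"gripper": 0.05,"slide": [0,0,-0.11],"spin": 0}
    - {"gripper": 0.05,"slide": [0,0,-0.15],"spin": 0}
    - {"gripper": 0.05,"slide": [-0.05,0,-0.17],"spin": 0}
    - {"gripper": 0.05,"slide": [-0.1,0,-0.17],"spin": 0}
    - {"gripper": 0.05,"slide": [-0.1,0,-0.17],"spin": 0}
    - {"gripper": 0.05,"slide": [-0.1,0,-0.17],"spin": 0}

```text
time_s: 20.35
ee_pos: [0.5296, 0.157, 0.4243]
eef_rot: [3.141, -0.0, 2.071]
force: [0.1, 0.4, 0.2]
grip_width: 0.05
grip_force: 0.0
```

```bash
python3 m.py w7
```

```text
cylinder_70 0.97 px 315 23 ztop 0.0771 mid [0.451  0.2983] circ [0.4511 0.2987] 0.0166
cylinder_70 0.94 px 316 104 ztop 0.0681 mid [0.4813 0.2455] circ [0.4815 0.2455] 0.0166
cylinder_70 0.81 px 318 181 ztop 0.0581 mid [0.5128 0.1917] circ [0.5127 0.1917] 0.0165
cylinder_70 0.77 px 320 244 ztop 0.0491 mid [0.5431 0.1399] circ [0.5431 0.1398] 0.0167
cylinder_70 0.59 px 424 298 ztop 0.0321 mid [0.6659 0.1354] circ [0.6657 0.1338] 0.0166
cup_1 0.79 px 315 44 ztop 0.0256 mid [0.4507 0.2976] circ [0.4507 0.2991] 0.026
cup_1 0.74 px 316 112 ztop 0.0257 mid [0.4814 0.2457] circ [0.4811 0.2457] 0.026
cup_1 0.58 px 318 175 ztop 0.0256 mid [0.5121 0.1914] circ [0.5122 0.1912] 0.0259
cup_far 0.85 px 317 239 ztop 0.0256 mid [0.5424 0.1372] circ [0.5428 0.1372] 0.026
t 20.55 pos [0.5289 0.1589 0.4241] rot [-3.1415e+00 -2.0000e-04  2.0742e+00] w 0.0498
```

View pics/w7.png

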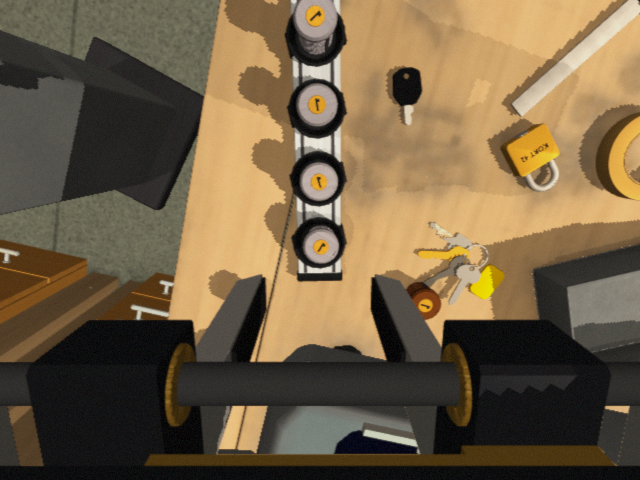

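The picture shows the row stepping down in the cups at (315,23), (316,104), (318,181) and (320,244), with tops at 77, 68, 58 and 49 mm. All four are within 3 mm of centre, and the gripper is clear.

```bash
python3 -c "
from h import *
print(workorder.hand_in())"
```

```text
the job is handed in; nothing more can be done
None
```

The job is handed in: the 60, 51, 41 and 32 mm cylinders stand in order down from the tallest, each seated upright within about 3 mm of its cup's centre by the wrist camera, at about 21 s of the 83 s allowed; the hand-in gave no pass/fail result.

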